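# Close the vacuum pot and pump it down

## Task

Close the steel pot of the vacuum station with the lid that fits it, pressing the lid down past the rubber sealing pads until its flange sits level and fully home on the rim all round. Then pump the pot down: press the pump's spring pedal right to its stop and hold it there for a good second, let it come all the way up, and do this a second time, leaving the pedal up and the lid on. Press firmly but never ram the lid or the pedal, and leave everything else on the bench where it is.

Things in the scene. Friction and masses are not known exactly. Their poses are not given: they have to be found in the camera images.
- station: vacuum station bolted to the bench: grey base plate 200 mm (its x) by 330 mm (its y), 12 mm thick, carrying the steel pot at its -y end, the pedal pump at its +y end and a small gauge (85 mm high) between. Origin: centre of the plate's underside on the bench; x points from the pedal's free end to its hinge, z up. It does not move
- pot_rim (a point): centre of the pot's mouth at rim height, at (15, -88, 87) mm in the station's frame. Pot: 100 mm outside, 92 mm inside, fixed. Six rounded sprung rubber pads stand evenly round the inside, centred 10 mm below the rim, leaving an 81 mm free circle; the lid's plug must push them outward (roughly 10 to 20 N on the lid), then slides until its flange meets the rim
- lid: loose lid that fits the pot, steel, 160 g. From below: plug 85 mm in diameter, 22 mm long, its lower 8 mm tapering to 73 mm; flange 104 mm in diameter from 22 to 30 mm up; upright black knob 26 mm in diameter, 30 mm tall. Origin: centre of the plug's underside, z up; starts plug down on the bench. Laid on the pot it stands about 9 mm proud on the pads until pressed
- lid_seat (a point): centre of the underside of the lid's flange, 22 mm above the lid's origin; at the pot's rim centre when seated
- lid_knob (a point): centre of the top of the lid's knob, 60 mm above the lid's origin
- pedal (a joint): angle of the pump pedal in rad: 0 = up (its own spring holds it there), 0.32 = down on its stop. Needs about 8 N at its pad to start moving and 14 N at the stop
- pedal_pad (a point): point to press, on the pedal's ribbed tread, mid-width, 118 mm from the hinge, 22 mm from the free end; moves with the pedal. Pedal: plate 140 by 62 mm, hinge at (72, 88, 47) mm in the station's frame, free end toward the station's -x. Up, it slopes 0.34 rad, pad 98 mm above the bench; on its stop it is almost level, pad at 61 mm
- small_lid: bystander: lid of the same make for another pot, too small (flange 78 mm, plug 59 mm, knob the same 26 mm by 30 mm). Origin: centre of its underside
- blue_cap_bottle: bystander: glass bottle 70 mm in diameter, 150 mm tall, origin at its foot
- brown_jar: bystander: amber glass jar 64 mm in diameter, 85 mm tall, origin at its foot
- beaker: bystander: glass beaker 68 mm in diameter, 85 mm tall, origin at its foot
- vial: bystander: clear vial with orange cap, 28 mm in diameter, 55 mm tall, origin at its foot
- spoon: bystander: steel sampling spoon 170 mm long lying on the bench, origin under its middle
Not all that is in view belongs to the job. Leave any orange look-alike of the lid alone.

How it is judged:
On the way, in this order (a step that is already met when the one before it is completed fails the run):
1. the lid is pressed home on the pot: flange within 2 mm of the rim, centred within 5 mm, level within 0.03 rad, pedal up (z of lid_seat in the frame of pot_rim between -0.002 and 0.002 m and horizontal distance between lid_seat and pot_rim below 0.005 m and angle between lid's own z axis and vertical below 0.03 rad and value of joint pedal below 0.03 rad), for 0.2 s.
2. the pedal is held on its stop (above 0.30 rad) for 0.7 s with the lid home (z of lid_seat in the frame of pot_rim between -0.002 and 0.002 m and horizontal distance between lid_seat and pot_rim below 0.005 m and angle between lid's own z axis and vertical below 0.03 rad and value of joint pedal above 0.3 rad), for 0.7 s.
3. the pedal has come all the way up (below 0.03 rad) (value of joint pedal below 0.03 rad), for 0.1 s.
4. the pedal is held on its stop (above 0.30 rad) for 0.7 s a second time with the lid home (all of step 2), for 0.7 s.
At the end, for the whole second after the job is handed in: the lid is at rest on the pot, its flange within 2 mm of the rim, centred within 5 mm and level within 0.03 rad, and the pedal is up again (below 0.03 rad) (all of step 1 and linear speed of lid below 0.01 m/s); the robot touches nothing.
It fails at once if the lid is rammed onto the pot (over 90 N) (contact force between lid and station above 90 N).
It fails at once if the fingers ram the pedal or the station (over 60 N) (contact force between the fingers and station above 60 N).
It fails at once if a bystander (small lid, bottle, jar, beaker, vial, spoon) is moved by more than 30 mm (distance of any of small_lid, blue_cap_bottle, brown_jar, beaker, vial, spoon from where it was at the start of the episode above 0.03 m).
It fails at once if a standing bottle, jar, beaker or vial is tipped over (angle between any of blue_cap_bottle, brown_jar, beaker, vial's own z axis and vertical above 0.4 rad).
It also fails if it takes over 61 s, if anything falls off the work surface, if the arm or the gripper's body presses on something with over 40 N, if the wrist force passes 120 N, or if a joint passes its speed limit or range.

## Robot

A 7-joint arm with a two-finger parallel gripper is mounted at the origin on the work surface. World frame = base frame: x ahead of the robot, y to its left, z up, the work surface at z = 0. Lengths are in m, angles in rad, forces in N, time in s.
With the tool pointing down it reaches from about 0.425 to 0.925 m from the base axis. Payload 6.8 kg.
Tool frame: the origin (TCP) lies on the mounting face of the last link; the fingertips stand 182 mm ahead of it and the grasp point (between the pads) lies 163 mm ahead of it (env.tcp_to_grasp is the distance from the TCP to the grasp point, in m); y points along the fingers, z is the direction in which the jaws open and shut, and the axes are right-handed (so a half turn about y gives the same grasp; the last joint's range is limited). The gripper opens to 88 mm and grips with 3 to 60 N. Pads are 20 mm wide; open, the fingers measure 115 mm over their backs; the gripper's body (75 mm by 178 mm) begins 61 mm behind the grasp point.
Start: joints at [-1.413, 0.477, 0.022, 1.555, -0.011, 1.109, -0.083], TCP at [0.177, 0.651, 0.405] pointing down, gripper open.
Joint ranges: [-2.96, 2.96], [-0.34, 2.1], [-1.41, 1.46], [0.24, 2.44], [-1.37, 4.51], [0.17, 1.92], [-2.96, 2.96]. Speed limits (rad/s): [2.39, 2.39, 3.14, 3.14, 3.14, 3.14, 3.14].

## Interface

Orientations are given as a rotation vector (axis times angle).
In Python, from bench import env gives the robot as it stands. Calls block until the motion is done:
- env.move_to(position, orientation): joint-space move of the TCP to a pose.
- env.movel(position, ori=None, v=0.15, until_force=None): straight line of the TCP; ori=None keeps the orientation; v is the mean speed in m/s. With until_force (N) it stops when the force on the tool has changed by that much, and returns True; else False.
- env.move_joints(angles): joint-space move.
- env.set_gripper(opening): finger opening in m; the grip force is fixed at half the most; returns when the fingers have stopped.
- env.dwell(seconds).
- env.inverse_kinematics(position, orientation): joint angles nearest the present ones, or None.
- env.observe(): the state.
- env.camera(name): name is "side" or "top"; returns the picture (480x640x3 uint8, red, green, blue); there is no depth.
- env.camera_model(name): a dict with "mtx" (3x3 intrinsics, pixels), "D" ([k1, k2, p1, p2, k3] as OpenCV has them; the pictures are not rectified), "rvec" (rotation vector, rad) and "tvec" (3), from world to camera coordinates, as OpenCV has them. Camera axes: x right, y down, z forward; pixel columns grow to the right and rows downward; lengths in m; the calibration is good to about 2 mm. A picture is of the moment at which its call begins. camera_model takes no time and is no camera call.
A pose or a line that the arm cannot do raises env.Unreachable and nothing moves.
- env.close_job(): hands the job in, once; it reports no verdict.
The state is a dict: "time_s": time; "joint_positions": joint angles; "dq": joint speeds; "joint_torque": joint torques, N m; "tool_pos": TCP position; "orientation": TCP orientation; "force": force on the tool from outside, world axes, zero at the start; "ft_torque": the same for the moment, N m; "width": finger opening in m.
Only numpy, scipy, OpenCV 4.12 (cv2) and the standard library are available. Lean on these libraries where they do the work, as an engineer would, in place of code of your own. Each camera call takes 0.05 s, during which the arm holds its last target. There are 200 camera calls.

## Working session

There is one attempt and no reset: what is moved stays moved. The work goes in short steps, each a Python script; the robot and the scene stay as the last script left them, time stands still between calls to the robot, and variables do not carry over. Pictures are saved under pics/ and viewed, about 8 in all and at most 12, crops included, and the job is handed in when it is done.

```bash
mkdir -p pics; ls
python3 - <<'E'
from bench import env
import cv2
for n in("top","side"):
    im=env.camera(n); cv2.imwrite(f"pics/{n}0.png",im[:,:,::-1]); m=env.camera_model(n); print(n,m)
print(env.observe(), env.tcp_to_grasp)
E
```

```text
pics
top {'mtx': array([[569.59954599,   0.        , 319.71307889],
       [  0.        , 569.59954599, 245.47568662],
       [  0.        ,   0.        ,   1.        ]]), 'D': array([0.02136917, 0.        , 0.        , 0.        , 0.        ]), 'rvec': array([ 2.16816578, -2.20653987,  0.08291756]), 'tvec': array([0.01899334, 0.5394896 , 1.23151589])}
side {'mtx': array([[450.4675769 ,   0.        , 327.43399642],
       [  0.        , 450.4675769 , 232.13389866],
       [  0.        ,   0.        ,   1.        ]]), 'D': array([0.03640452, 0.        , 0.        , 0.        , 0.        ]), 'rvec': array([ 2.03960389, -0.49816791,  0.28742592]), 'tvec': array([-0.49516856,  0.19355579,  0.80914208])}
{'time_s': 0.1, 'joint_positions': array([-1.41311242,  0.47773106,  0.0223211 ,  1.55630378, -0.0114714 ,
        1.10928354, -0.08307244]), 'dq': array([-6.11658111e-05, -2.43317786e-03, -3.06343481e-04, -3.26915742e-03,
       -7.44503376e-04, -8.85908995e-04,  1.91348066e-04]), 'joint_torque': array([ 3.28916052e-03, -5.84085202e+01,  1.53947778e+00, -2.73310107e+01,
       -5.42009692e-02,  1.31616599e-02,  7.48510843e-05]), 'tool_pos': array([0.17722053, 0.6510834 , 0.40378977]), 'orientation': array([-1.56231205,  0.20868165, -0.20855449]), 'force': array([-0.66297272, -0.85095335, -0.4253703 ]), 'ft_torque': array([-0.00307277,  0.03415512,  0.00253137]), 'width': 0.08785349702784838} 0.1633
```

View pics/top0.png

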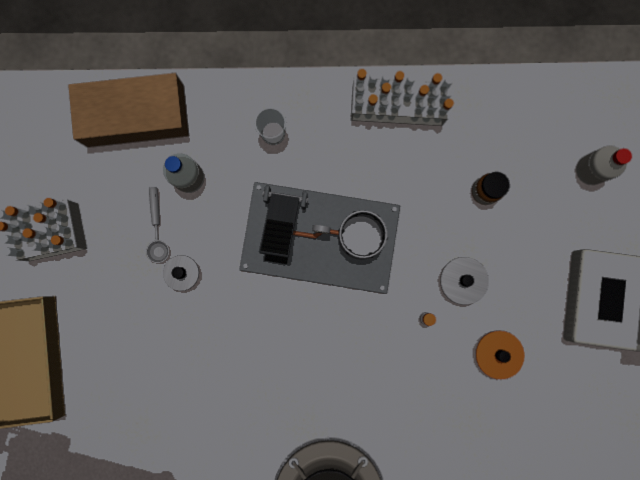

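View pics/side0.png

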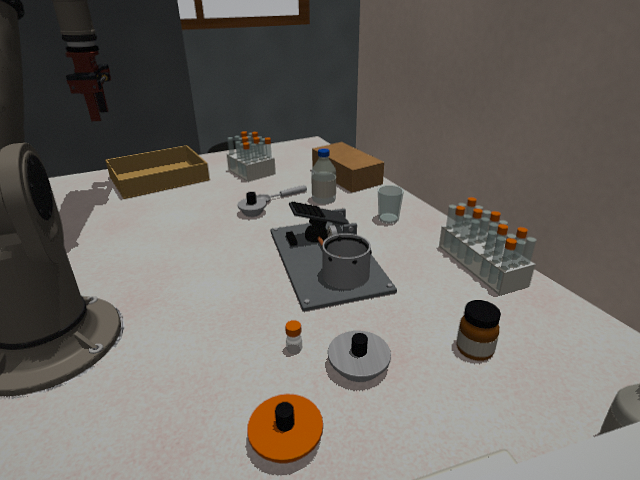

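Top view: lid at about (465,281) with its knob at (467,281), small lid at (181,272), orange look-alike at (500,355). The pot mouth is at (362,235), the pedal at (280,230), and the plate corner screws at (258,187), (395,209), (382,288) and (245,266). The side view agrees.

```bash
cat > h.py <<'E'
import numpy as np, cv2
from bench import env
def ray(cam,uv):
    m=env.camera_model(cam); R=cv2.Rodrigues(m["rvec"])[0]
    p=cv2.undistortPoints(np.array(uv,float).reshape(-1,1,2),m["mtx"],m["D"]).reshape(-1,2)
    d=np.c_[p,np.ones(len(p))]@R; return -R.T@m["tvec"],d
def onplane(cam,uv,z):
    c,d=ray(cam,uv); return c+d*((z-c[2])/d[:,2])[:,None]
def proj(cam,P):
    m=env.camera_model(cam); return cv2.projectPoints(np.array(P,float).reshape(-1,3),m["rvec"],m["tvec"],m["mtx"],m["D"])[0].reshape(-1,2)
E
python3 - <<'E'
from h import *
im=cv2.imread("pics/top0.png"); hsv=cv2.cvtColor(im,cv2.COLOR_BGR2HSV)
print("cam",ray("top",[[320,240]])[0])
print("knob rough",onplane("top",[[467,281]],.06),"flange",onplane("top",[[465,281]],.03))
# rough station, screws on plate
S=onplane("top",[[258,187],[395,209],[382,288],[245,266]],.012); print(S, S.mean(0))
print("potrim rough",onplane("top",[[362,235]],.087))
g=cv2.cvtColor(im,cv2.COLOR_BGR2GRAY)
# plate outline by dark mask
for t in (90,100,110):
    m=(g<t).astype(np.uint8); n,l,s,c=cv2.connectedComponentsWithStats(m); k=l[205,340]; 
    if k: 
        cs,_=cv2.findContours((l==k).astype(np.uint8),0,2); r=cv2.minAreaRect(max(cs,key=cv2.contourArea)); B=cv2.boxPoints(r); W=onplane("top",B,.012); print(t,r,W.mean(0),np.linalg.norm(np.diff(W,axis=0),axis=1),W[:,:2].tolist())
print(g[205,330:345],g[281,430:500])
a=cv2.resize(im[170:310,230:410],None,fx=3.3,fy=3.3,interpolation=cv2.INTER_CUBIC)
b=cv2.resize(im[240:325,420:515],None,fx=5,fy=5,interpolation=cv2.INTER_CUBIC)
b=cv2.copyMakeBorder(cv2.resize(b,(200,179)),0,a.shape[0]-179,0,0,0)
cv2.imwrite("pics/c1.png",np.clip(np.hstack([a,b])*1.4,0,255).astype(np.uint8))
E
```

```text
cam [0.45093006 0.01613824 1.26666601]
knob rough [[ 0.45615842 -0.30016779  0.06      ]] flange [[ 0.4563618  -0.30370786  0.03      ]]
[[ 0.67291051  0.14432502  0.012     ]
 [ 0.61846161 -0.15895496  0.012     ]
 [ 0.44423002 -0.12566633  0.012     ]
 [ 0.49783628  0.17468183  0.012     ]] [0.55835961 0.00859639 0.012     ]
potrim rough [[ 0.5552156  -0.07841925  0.087     ]]
90 ((319.7850341796875, 237.71212768554688), (149.93280029296875, 90.83843231201172), 9.05788803100586) [0.55802457 0.00908005 0.012     ] [0.20159572 0.33313915 0.20121446] [[0.487612885096689, 0.18881413469597214], [0.6864379499927931, 0.15550605433257197], [0.6279239865678233, -0.17245402254385317], [0.4301234473253292, -0.1355459478562341]]
100 ((319.63421630859375, 237.66146850585938), (150.28846740722656, 91.1605224609375), 9.090276718139648) [0.55814679 0.00941155 0.012     ] [0.20231293 0.33393757 0.20192779] [[0.4875518261392232, 0.18962816244758612], [0.6870667574164208, 0.15609734591772953], [0.6282247024189198, -0.17261516285740586], [0.4297438828990237, -0.13546414270794116]]
110 ((319.8876953125, 237.70204162597656), (150.80194091796875, 91.1605224609375), 9.090276718139648) [0.55804733 0.00885466 0.012     ] [0.20231293 0.33507547 0.20192564] [[0.4875518273353472, 0.18962822944937238], [0.6870667585253916, 0.1560974137071309], [0.6280235490393694, -0.17373507810939337], [0.42954719507879785, -0.13657193391421854]]
[77 77 76 75 76 76 75 75 75 75 75 76 76 76 76] [121 122 120 120 121 121 119  97  76  72  58  96 115 116 117 116 116 116
 116 115 114 112 111 111 111 111 111 113 110  74  16   0   6  16  20  18
  17  19  17  13  12  14  10  25  84 110 109 109 108 107 106 106 106 106
 105 105 104 104 111 120 120 120 121 120 121 120 120 120 120 120]
```

View pics/c1.png

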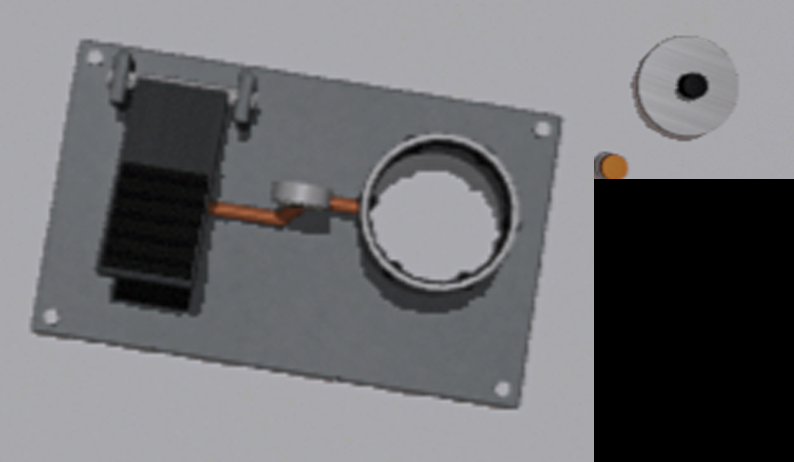

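Plate size measures 0.202 x 0.334 m against 0.200 x 0.330, so the scale is right. The rim measured directly and the rim predicted from the plate agree to about 1 mm, near (0.557, -0.080). Next I cross-check the knob in both views and test reach.

```bash
cat >> h.py <<'E'
from scipy.spatial.transform import Rotation as Ro
yaw=-0.1755; C=np.array([.558,.009])
def st(x,y,z): return np.r_[C+np.array([[np.cos(yaw),-np.sin(yaw)],[np.sin(yaw),np.cos(yaw)]])@[x,y],z]
def ori(a):  # tool y down, jaws along world angle a
    y=np.array([0,0,-1.]); z=np.array([np.cos(a),np.sin(a),0]); return Ro.from_matrix(np.c_[np.cross(y,z),y,z]).as_rotvec()
def tcp(p,tip): return np.array([p[0],p[1],tip+.182])
E
python3 - <<'E'
from h import *
def tri(a,b):
    (c1,d1),(c2,d2)=ray("top",[a]),ray("side",[b]); d1=d1[0];d2=d2[0]
    s=np.linalg.lstsq(np.c_[d1,-d2],c2-c1,rcond=None)[0]; p,q=c1+d1*s[0],c2+d2*s[1]; return (p+q)/2,np.linalg.norm(p-q)
t=cv2.imread("pics/top0.png",0); s=cv2.imread("pics/side0.png",0)
def blob(g,r,th):
    x0,x1,y0,y1=r; m=(g[y0:y1,x0:x1]<th).astype(np.uint8); n,l,st_,c=cv2.connectedComponentsWithStats(m); i=1+st_[1:,4].argmax(); return c[i]+[x0,y0],st_[i]
a,sa=blob(t,(455,480,270,293),50); b,sb=blob(s,(345,375,330,362),45); print(a,sa,b,sb)
print("knob mid tri",tri(a,b), "plane .05",onplane("top",[a],.05))
print("flange",onplane("top",[[464.65,281.3]],.03),"rim",onplane("top",[[363,234.1]],.087),"rim pred",st(.015,-.088,.087))
print("side check rim",proj("side",st(.015,-.088,.087)))
L=[.456,-.301]
print(Ro.from_rotvec(env.observe()["orientation"]).as_matrix().round(2).tolist())
for deg in range(-90,90,30):
    o=ori(np.radians(deg)); print(deg,*[None if (q:=env.inverse_kinematics(tcp(p,z),o)) is None else q.round(2).tolist() for p,z in((L,.033),(st(.015,-.088,0),.098),(st(-.042,.088,0),.06))])
E
```

```text
[466.08275862 280.48275862] [  4   5  15  12 145] [359.01807229 344.49096386] [  6   3  17  24 332]
knob mid tri (array([ 0.45803715, -0.30286521,  0.04372438]), np.float64(0.0015015417815229261)) plane .05 [[ 0.45733437 -0.30087848  0.05      ]]
flange [[ 0.4557265  -0.30292751  0.03      ]] rim [[ 0.55705784 -0.08054175  0.087     ]] rim pred [ 0.55740475 -0.08026727  0.087     ]
side check rim [[345.18689593 244.59425713]]
[[0.96, -0.0, 0.26], [-0.26, -0.0, 0.96], [0.0, -1.0, -0.0]]
-90 [-0.27, 0.84, 1.05, 2.05, -0.99, 0.88, -0.2] [-0.72, 0.72, 1.07, 1.98, -0.8, 0.94, -0.8] [-0.8, 0.56, 0.65, 2.04, -0.52, 0.71, -1.39]
-60 [-0.27, 0.84, 1.05, 2.05, -0.99, 0.88, 0.32] [-0.67, 0.66, 0.98, 1.98, -0.71, 0.89, -0.35] [-0.76, 0.55, 0.59, 2.03, -0.47, 0.69, -0.92]
-30 [-0.27, 0.84, 1.05, 2.05, -0.99, 0.88, 0.85] [-0.64, 0.64, 0.93, 1.98, -0.67, 0.87, 0.14] [-0.73, 0.54, 0.55, 2.03, -0.43, 0.69, -0.43]
0 [-0.15, 0.71, 0.84, 2.04, -0.79, 0.75, 1.2] [-0.61, 0.61, 0.87, 1.98, -0.62, 0.85, 0.61] [-0.68, 0.52, 0.48, 2.03, -0.37, 0.68, 0.04]
30 [0.13, 0.57, 0.43, 2.03, -0.39, 0.63, 1.35] [-0.56, 0.58, 0.8, 1.97, -0.56, 0.83, 1.08] [-0.62, 0.51, 0.4, 2.03, -0.31, 0.67, 0.51]
60 [0.09, 0.58, 0.49, 2.03, -0.45, 0.64, 1.93] [-0.49, 0.54, 0.69, 1.97, -0.47, 0.8, 1.52] [-0.55, 0.49, 0.31, 2.02, -0.24, 0.66, 0.96]
```

Run:
```python
from h import *
L=[.4565,-.302]; o=ori(np.radians(70))
env.move_to(tcp(L,.20),o)
env.movel(tcp(L,.075),v=.25)
print(env.movel(tcp(L,.034),v=.05,until_force=10))
env.set_gripper(0.0); s=env.observe(); print(s["width"],s["tool_pos"],s["force"],s["time_s"])
f0=s["force"]
env.movel(tcp(L,.20),v=.2)
P=st(.015,-.088,0)
env.movel(tcp(P,.20),v=.2)
env.dwell(.3); s=env.observe(); print(s["width"],s["tool_pos"],P,s["force"],s["time_s"])
for n in("top","side"): cv2.imwrite(f"pics/{n}1.png",env.camera(n)[:,:,::-1])
a=cv2.imread("pics/side1.png")[60:310,220:480]; cv2.imwrite("pics/c2.png",cv2.resize(a,None,fx=2.3,fy=2.3))
```

```text
False
0.025724924770701332 [ 0.45649862 -0.30203353  0.21598996] [-1.03038517  0.12094715 -0.25260703] 6.1583
0.02559087848070961 [ 0.55723655 -0.08082459  0.38206979] [ 0.55740475 -0.08026727  0.        ] [-0.40145863  0.36795082 -1.44725676] 8.8083
```

View pics/c2.png

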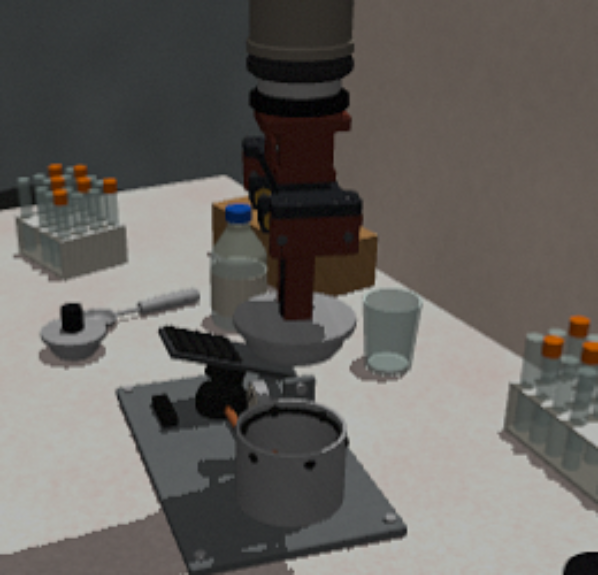

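The lid hangs level in the grip, width 25.6 mm. In the side picture the flange centre is at about column 348.0 and the pot rim at about 347.0. I compare the two offsets before lowering.

Run:
```python
from h import *
P=env.observe()["tool_pos"]
R=st(.015,-.088,.087)
th=np.linspace(0,2*np.pi,200)
def ext(c,r,z): 
    q=proj("side",np.c_[c[0]+r*np.cos(th),c[1]+r*np.sin(th),np.full(200,z)]); return q.min(0),q.max(0)
print("lid flange top pred",ext(P,.052,.196)," rim pred",ext(R,.05,.087))
im=cv2.imread("pics/side1.png"); g=cv2.cvtColor(im,cv2.COLOR_BGR2GRAY)
for r in(196,200,204): print(r,list(zip(range(314,334),g[r,314:334])),list(zip(range(366,382),g[r,366:382])))
for r in(246,252,258): print(r,list(zip(range(316,330),g[r,316:330])),list(zip(range(364,378),g[r,364:378])))
```

```text
lid flange top pred (array([319.35668689, 185.63971204]), array([373.17681809, 208.50306216]))  rim pred (array([320.87961809, 232.58420341]), array([369.58638449, 257.79114267]))
196 [(314, np.uint8(82)), (315, np.uint8(75)), (316, np.uint8(74)), (317, np.uint8(77)), (318, np.uint8(79)), (319, np.uint8(79)), (320, np.uint8(81)), (321, np.uint8(77)), (322, np.uint8(75)), (323, np.uint8(75)), (324, np.uint8(75)), (325, np.uint8(76)), (326, np.uint8(76)), (327, np.uint8(77)), (328, np.uint8(75)), (329, np.uint8(74)), (330, np.uint8(75)), (331, np.uint8(74)), (332, np.uint8(73)), (333, np.uint8(74))] [(366, np.uint8(139)), (367, np.uint8(140)), (368, np.uint8(140)), (369, np.uint8(138)), (370, np.uint8(140)), (371, np.uint8(139)), (372, np.uint8(139)), (373, np.uint8(142)), (374, np.uint8(159)), (375, np.uint8(181)), (376, np.uint8(182)), (377, np.uint8(161)), (378, np.uint8(102)), (379, np.uint8(97)), (380, np.uint8(89)), (381, np.uint8(92))]
200 [(314, np.uint8(81)), (315, np.uint8(82)), (316, np.uint8(83)), (317, np.uint8(82)), (318, np.uint8(85)), (319, np.uint8(85)), (320, np.uint8
[... 2500 characters left out ...]
np.uint8(181)), (374, np.uint8(180)), (375, np.uint8(180)), (376, np.uint8(181)), (377, np.uint8(180))]
258 [(316, np.uint8(94)), (317, np.uint8(93)), (318, np.uint8(93)), (319, np.uint8(94)), (320, np.uint8(81)), (321, np.uint8(97)), (322, np.uint8(61)), (323, np.uint8(50)), (324, np.uint8(53)), (325, np.uint8(53)), (326, np.uint8(55)), (327, np.uint8(57)), (328, np.uint8(17)), (329, np.uint8(8))] [(364, np.uint8(57)), (365, np.uint8(61)), (366, np.uint8(62)), (367, np.uint8(62)), (368, np.uint8(59)), (369, np.uint8(58)), (370, np.uint8(76)), (371, np.uint8(92)), (372, np.uint8(90)), (373, np.uint8(87)), (374, np.uint8(111)), (375, np.uint8(184)), (376, np.uint8(178)), (377, np.uint8(177))]
```

Relative side-view offset is 1 px or less, about 1.5 mm, which the taper and pads can capture. Now I press it in.

Run:
```python
from h import *
P=st(.015,-.088,0)
def rep(k):
    s=env.observe(); print(k,s["tool_pos"].round(4),"tip",round(s["tool_pos"][2]-.182,4),s["force"].round(1),s["ft_torque"].round(2),round(s["width"],4),s["time_s"])
print(env.movel(tcp(P,.118),v=.12,until_force=15)); rep("near")
print(env.movel(tcp(P,.104),v=.02,until_force=32)); rep("mid")
print(env.movel(tcp(P,.096),v=.015,until_force=38)); rep("press")
env.dwell(.3); rep("hold")
cv2.imwrite("pics/side2.png",env.camera("side")[:,:,::-1])
a=cv2.imread("pics/side2.png")[180:300,280:400]; cv2.imwrite("pics/c3.png",cv2.resize(a,None,fx=5,fy=5,interpolation=cv2.INTER_CUBIC))
```

```text
False
near [ 0.5578 -0.0803  0.3006] tip 0.1186 [-0.  -0.3 -1. ] [ 0.03  0.01 -0.01] 0.0254 9.7417
False
mid [ 0.5575 -0.0802  0.2866] tip 0.1046 [-3.1 -1.2  7.2] [0.15 0.65 0.03] 0.0253 10.5917
False
press [ 0.5579 -0.0803  0.2807] tip 0.0987 [-8.4  2.1 25.3] [ 0.25  1.8  -0.11] 0.0252 11.275
hold [ 0.5579 -0.0803  0.2807] tip 0.0987 [-8.8  1.4 24. ] [ 0.31  1.76 -0.06] 0.0257 11.575
```

View pics/c3.png

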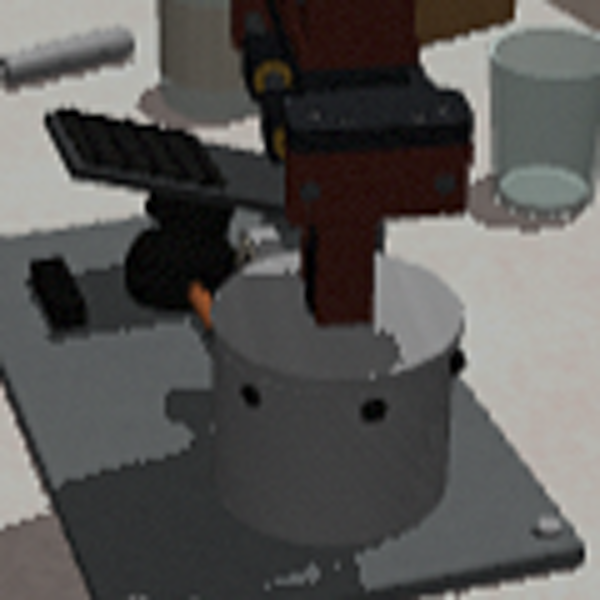

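The lid looks seated with its flange on the rim. Tip height is 98.7 mm against about 99 expected. I release, then press the knob top with closed fingers as a check of the height, which should be 125 mm.

Run:
```python
from h import *
P=st(.015,-.088,0)
def rep(k):
    s=env.observe(); print(k,s["tool_pos"].round(4),"tip",round(s["tool_pos"][2]-.182,4),s["force"].round(1),round(s["width"],4),s["time_s"])
env.movel(tcp(P,.0945),v=.02,until_force=15); rep("press2")
env.set_gripper(.06); rep("open")
env.movel(tcp(P,.150),v=.12); env.set_gripper(0); 
print(env.movel(tcp(P,.133),v=.08,until_force=8))
print(env.movel(tcp(P,.119),v=.015,until_force=5)); rep("touch")
print(env.movel(tcp(P,.117),v=.015,until_force=30)); rep("press knob")
env.movel(tcp(P,.22),v=.2)
cv2.imwrite("pics/side3.png",env.camera("side")[:,:,::-1])
a=cv2.imread("pics/side3.png")[180:300,280:400]; cv2.imwrite("pics/c4.png",cv2.resize(a,None,fx=5,fy=5,interpolation=cv2.INTER_CUBIC))
```

```text
press2 [ 0.5581 -0.0805  0.2804] tip 0.0984 [-11.7   2.6  33.8] 0.0252 11.875
open [ 0.5591 -0.0783  0.2775] tip 0.0955 [2.5 5.6 6.8] 0.0599 12.5833
False
True
touch [ 0.5575 -0.0803  0.3074] tip 0.1254 [-0.8  0.1  5. ] 0.0004 15.1417
True
press knob [ 0.5576 -0.0804  0.3074] tip 0.1254 [-2.3  0.5  7.4] -0.0 15.4417
```

View pics/c4.png

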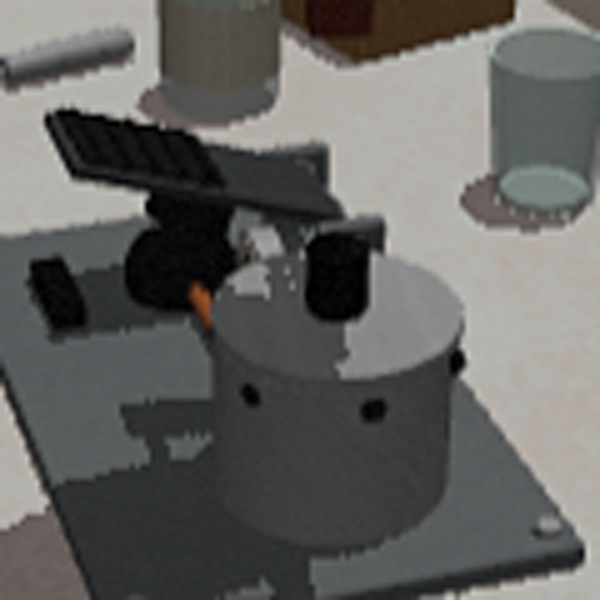

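Contact on the knob came at 125.4 mm, so the lid is fully home, and the picture shows it level and centred. Next the pedal.

Run:
```python
from h import *
P=st(-.042,.088,0)
def rep(k):
    s=env.observe(); print(k,s["tool_pos"].round(4),"tip",round(s["tool_pos"][2]-.182,4),s["force"].round(1),round(s["width"],4),round(s["time_s"],2))
env.movel(tcp(P,.20),v=.2); env.movel(tcp(P,.115),v=.15); rep("above")
print(env.movel(tcp(P,.066),v=.05,until_force=35)); rep("low")
print(env.movel(tcp(P,.054),v=.02,until_force=14)); rep("stop")
env.dwell(.3); rep("h")
cv2.imwrite("pics/side4.png",env.camera("side")[:,:,::-1])
a=cv2.imread("pics/side4.png")[150:300,240:400]; cv2.imwrite("pics/c5.png",cv2.resize(a,None,fx=4,fy=4,interpolation=cv2.INTER_CUBIC))
```

```text
above [0.5325 0.1026 0.2976] tip 0.1156 [ 0.7 -0.1 -0.2] 0.0005 17.92
False
low [0.5301 0.1037 0.2475] tip 0.0655 [-8.7  1.6 11.1] 0.0004 19.05
True
stop [0.5302 0.1037 0.2436] tip 0.0616 [-3.4 -0.3 12.5] 0.0004 19.43
h [0.5302 0.1037 0.2436] tip 0.0616 [-4.2 -1.5 13. ] 0.0004 19.73
```

View pics/c5.png

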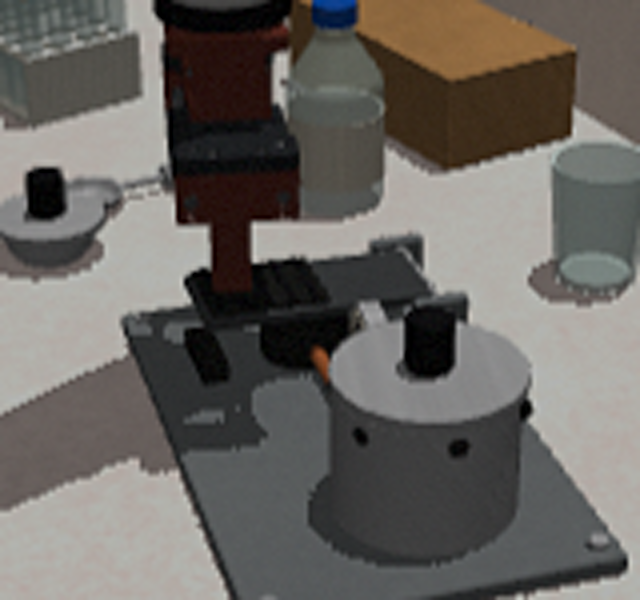

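Pedal nearly level under the fingers and the lid still on. The tip is at 61.6 mm but the force is only 13 N, so I press a little more to be surely on the stop, then hold.

Run:
```python
from h import *
P=st(-.042,.088,0)
def rep(k):
    s=env.observe(); print(k,"tip",round(s["tool_pos"][2]-.182,4),s["force"].round(1),round(s["time_s"],2))
print(env.movel(tcp(P,.0585),v=.01,until_force=25)); rep("p1"); env.dwell(1.3); rep("h1")
env.movel(tcp(P,.125),v=.06); env.dwell(.6); rep("up")
cv2.imwrite("pics/side5.png",env.camera("side")[:,:,::-1])
print(env.movel(tcp(P,.066),v=.05,until_force=35)); rep("low")
print(env.movel(tcp(P,.0585),v=.015,until_force=25)); rep("p2"); env.dwell(1.3); rep("h2")
a=cv2.imread("pics/side5.png")[150:300,240:400]; cv2.imwrite("pics/c6.png",cv2.resize(a,None,fx=4,fy=4,interpolation=cv2.INTER_CUBIC))
```

```text
True
p1 tip 0.0617 [-3.2 -0.1 11.7] 20.07
h1 tip 0.0617 [-2.7 -0.2 13.1] 21.38
up tip 0.125 [0.1 0.4 0. ] 23.19
False
low tip 0.0653 [-7.4  2.1 11. ] 24.57
True
p2 tip 0.0617 [-3.7 -0.7 12.6] 24.98
h2 tip 0.0617 [-2.5 -1.4 13. ] 26.28
```

View pics/c6.png

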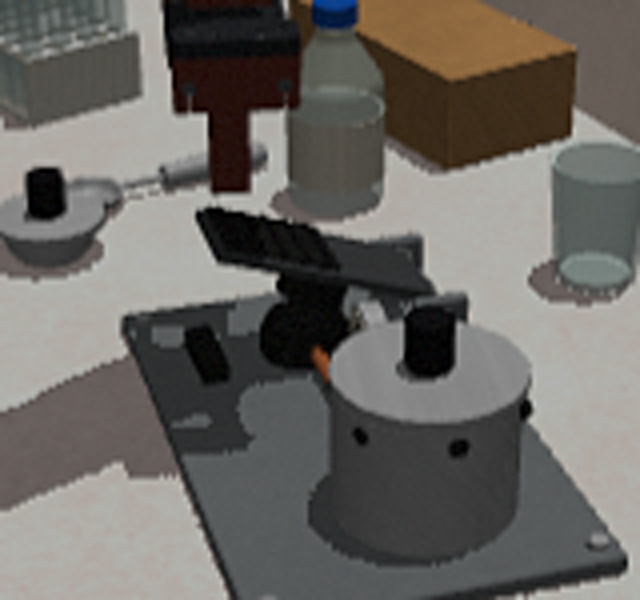

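The pedal is fully up between presses and the lid is on. While still held on the second press, I push harder against the stop to confirm there is no travel left.

```bash
python3 - <<'E'
from h import *
P=st(-.042,.088,0)
def rep(k):
    s=env.observe(); print(k,"tip",round(s["tool_pos"][2]-.182,4),s["tool_pos"].round(4),s["force"].round(1),round(s["time_s"],2))
p=env.observe()["tool_pos"]
for d in(.001,.002,.003):
    q=p.copy(); q[2]=p[2]-d; print(env.movel(q,v=.01)); rep(d)
env.dwell(1.0); rep("hold")
cv2.imwrite("pics/side6.png",env.camera("side")[:,:,::-1])
E
python3 - <<'E'
import cv2,numpy as np
a=cv2.imread('pics/side4.png').astype(int);b=cv2.imread('pics/side6.png').astype(int)
print(np.abs(a-b)[200:240,280:330].mean(), np.abs(a-b).mean())
E
```

```text
False
0.001 tip 0.0615 [0.5301 0.1036 0.2435] [-4.7 -1.6 16.8] 26.53
False
0.002 tip 0.0613 [0.5301 0.1036 0.2433] [-7.4 -1.2 26. ] 26.78
False
0.003 tip 0.0611 [0.5302 0.1036 0.2431] [-9.5 -2.  33.2] 27.03
hold tip 0.0611 [0.5301 0.1036 0.2431] [-10.6  -1.7  33.4] 28.03
4.147333333333333 1.2011176215277777
```

An extra 20 N moved the tip only 0.6 mm (about 0.005 rad), so both holds were on the stop. I let the pedal up and retreat.

Run:
```python
from h import *
P=st(-.042,.088,0)
env.movel(tcp(P,.125),v=.06); env.movel(tcp(P,.25),v=.2); env.dwell(.5)
s=env.observe(); print(s["force"].round(1),s["time_s"])
for n in("top","side"): cv2.imwrite(f"pics/{n}7.png",env.camera(n)[:,:,::-1])
a=cv2.imread("pics/side7.png"); cv2.imwrite("pics/c7.png",a)
```

```text
[0.3 0.2 0.2] 30.6167
```

View pics/c7.png

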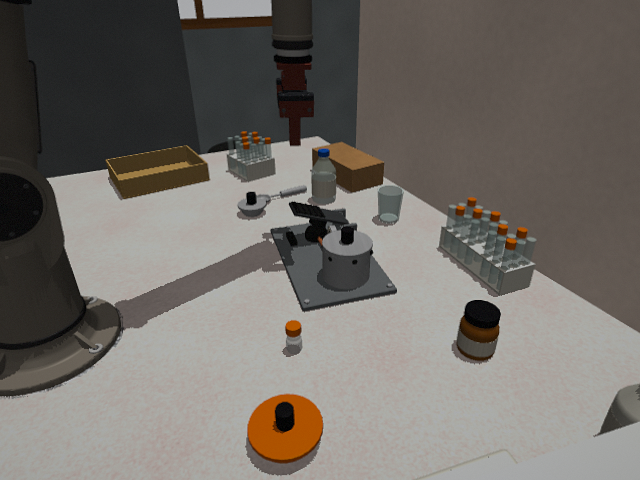

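The lid is home at (347,245), the pedal is up at (318,212), the bystanders have not moved, and the arm is clear.

```bash
python3 -c "
from bench import env
env.close_job(); print(env.observe()['time_s'])"
```

```text
the job is handed in; nothing more can be done
the job is handed in; nothing more can be done
```

The lid is pressed home on the pot, the pedal was pumped twice to its stop, and I handed the job in at about 31 s of the 61 s allowed. The hand-in gave no verdict, so what follows rests on my own checks.

- **Lid:** I picked it up by the knob, lowered it onto the pot and pressed it past the pads with about 34 N. A touch with closed fingers then found the knob top at 125.4 mm, against 125 mm when fully seated. The side picture shows the lid level and centred.
- **Pedal:** I held it down for 1.3 s the first time and about 3 s the second, and let it come fully up after each press. The fingertips were at 61.7 mm on each hold, against 61 mm at the stop.
- **Stop check:** The first hold settled at only 13 N, just under the 14 N given for the stop. During the second hold I pushed on to 33 N and the tip moved only 0.6 mm, so the pedal was on its stop; the first hold had the same tip height.
- **End state:** The last side picture shows the lid on, the pedal up, the other objects where they were, and the arm clear with no force on the tool. I took a top picture too but did not look at it.
- **Disagreement:** The side camera placed the lid and rim 1 to 1.5 pixels (2 to 3 mm) off my top-view positions. Relative to each other they were within about 1.5 mm.

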